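# Press a round flask into a sprung ring cradle and hold it down

## Robot

A 7-joint arm with a two-finger parallel gripper is mounted at the origin on a cart in front of the work surface, level with it; the furniture and walls round the work are solid. World frame = base frame: x ahead of the robot, y to its left, z up, the work surface at z = 0. Lengths are in m, angles in rad, forces in N, time in s.
With the tool pointing down it reaches from about 0.4 to 0.875 m from the base axis. Payload 19.3 kg.
Tool frame: the origin (TCP) lies between the finger pads; the fingertips stand 14 mm ahead of it and the grasp point (between the pads) lies 5 mm behind it; z points along the fingers, y is the line along which they close (so a half turn about z gives the same grasp; the last joint's range is limited). The gripper opens to 85 mm and grips with 20 to 120 N. Pads are 22 mm wide; open, the fingers measure 114 mm over their backs; the gripper's body (76 mm by 85 mm) begins 54 mm behind the grasp point. The pads swing forward as they close: fully open they stand 13 mm farther back than shut.
Start: joints at [1.037, 0.521, -0.036, 1.599, 0.021, 1.021, -0.113], TCP at [0.28, -0.559, 0.245] pointing down, gripper open.
Joint ranges: [-2.91, 2.91], [-0.3, 2.13], [-1.5, 1.42], [0.17, 2.43], [-1.26, 4.41], [0.16, 1.93], [-2.52, 2.52]. Speed limits (rad/s): [1.89, 1.89, 2.39, 2.39, 3.01, 3.01, 3.01].

## Interface

Orientations are given as [roll, pitch, yaw] about the fixed x, y, z axes, in that order (R = Rz(yaw) Ry(pitch) Rx(roll)).
In Python, from station import env, capture, camera_params, sign_off gives the robot as it stands. The module is installed in compiled form; this text tells all that it offers.
- The arm moves only by the tool arm_command, never from a script. Its arguments are lists of equal length, an entry for each row: "offset": the shift along the tool's x, y, z in m, a list of three; "turn": the turn about the tool's z in units of 5 degrees (1.0 is 5 degrees). In form: {"offset": [[tx, ty, tz], ...], "turn": [turn, ...]}. A call has 1 to 12 rows; each row is the pose to reach, as a shift and turn from the pose commanded when the call began, along the tool's axes at that moment; what a row does not reach only later rows make up. A row lasts 1/12 s, in which the tool goes at most 41.7 mm and 7.16 degrees, less where a joint would pass 70% of its speed; a pose out of reach is approached as far as the arm can. A call with a gripper value outside its range is refused whole. "fingers" is the finger opening in m, from 0 to 0.0854, set as the call begins (left out, the last holds). The fingers move at their own pace and stop on an object; "newtons" is the grip in N (left out, the last holds). Time passes only in rows, so rows that repeat a pose let the fingers close. It gives the time, the measured TCP pose, the force, the opening and the grip force at its end, in the units of the state.
- env.sense(): the state, without advancing time (a new reading comes with each control period).
- capture(name): name is "scene" or "top" or "wrist"; returns the picture (400x640x3 uint8, red, green, blue); there is no depth.
- camera_params(name): a dict with "mtx" (3x3 intrinsics, pixels), "rvec" (rotation vector, rad) and "tvec" (3), from world to camera coordinates, as OpenCV has them. Camera axes: x right, y down, z forward; pixel columns grow to the right and rows downward; lengths in m; the calibration is good to about 2 mm. A picture is of the moment at which its call begins: read the wrist's pose just before it. camera_params takes no time and is no camera call; for the wrist camera it gives the pose at the moment of the call.
- sign_off(): hands the job in; it is judged then, once.
The state is a dict: "time_s": time; "joints": joint angles; "qd": joint speeds; "joint_efforts": joint torques, N m; "position": TCP position; "tcp_rot": TCP orientation; "wrist_force": force on the tool from outside, world axes, zero at the start; "wrist_torque": the same for the moment, N m; "finger_gap": finger opening in m; "gripper_force": force on a finger pad.
Only numpy, scipy, OpenCV 4.12 (cv2) and the standard library are available. Lean on these libraries where they do the work, as an engineer would, in place of code of your own. Each camera call takes 0.05 s, during which the arm holds its last target. There are 200 camera calls.

## Task

Lift the stoppered round-bottomed flask off its cork ring, set it upright into the ring of the sprung cradle, and press it down until the ring has gone about half-way down its travel, clear of the rubber stops, and keep it there: finish while still holding the flask pressed down, without letting go. The flask is thin glass, so grip it lightly and press gently, and leave the conical flask and the lidded jar standing where they are.

Things in the scene. Friction and masses are not known exactly. Their poses are not given: they have to be found in the camera images.
- flask: Stoppered clear round-bottomed flask, thin glass, 0.13 kg, 122 mm tall. Origin: lowest point of the round body, z up through the neck. Body: 62 mm ball, centre 31 mm above the origin. Neck: straight, 24 mm diameter, 62 to 108 mm above the origin; white 22 mm stopper above it, flat top at 122 mm. Grip the neck at 20 to 40 N; it bears at most 50 N a finger.
- cork_ring: Cork ring fixed to the worktop, on which the flask stands at the start: 90 mm outer diameter, 26 mm high; the flask's lowest point hangs about 17 mm above the worktop. Origin: centre of its underside, on the worktop. Cork ring and cradle change sides from start to start.
- cradle: Sprung ring cradle fixed to the worktop. Origin: centre of its underside, z up. Round grey base 120 mm across, 10 mm thick; three steel posts 46 mm from the axis, their 13 mm nuts topping out 81 mm above the worktop; a coil spring in the middle carries the moving aluminium ring; black rubber stop sleeves on the posts (tops 39 mm above the worktop). Bears at most 18 N of downward push.
- ring_top (a point): Centre of the upper face of the cradle's moving ring (75 mm above the worktop with the ring up). Ring: 68 mm outside, 48 mm inside, 10 mm thick, three ears to the posts. A seated flask rests on the inner upper edge, its lowest point then about 11.4 mm below this point.
- cradle_ring (a joint): How far the ring is pressed down, m: 0 = up, 0.026 = on the rubber stops. The spring pushes up with 3 N at 0 and 300 N/m more on the way down (about 7 N half-way, 11 N at the stops), so the flask's own weight does not move it.
- erlenmeyer: Bystander: loose 100 ml conical flask, 66 mm across the foot, 102 mm tall, origin at the centre of its underside.
- sample_jar: Bystander: loose sample jar with a snap lid, 55 mm across, 76 mm tall, origin at the centre of its underside.
Not all that is in view belongs to the job. There is more than one size of the cork_ring; the job needs the largest.

How it is judged:
On the way, in this order (a step that is already met when the one before it is completed fails the run):
1. the flask is lifted clear of the cork ring, upright, held by the fingers (z of flask in the frame of cork_ring above 0.04 m and contact force between flask and cork_ring below 0.1 N and contact force between flask and the fingers above 2 N and angle between flask's own z axis and vertical below 0.3 rad), for 0.2 s.
2. the flask is seated in the cradle's ring, upright (horizontal distance between flask and ring_top below 0.006 m and z of flask in the frame of ring_top below -0.008 m and contact force between flask and cradle above 0.5 N and angle between flask's own z axis and vertical below 0.15 rad), for 0.1 s.
At the end, for the whole second after the job is handed in: Flask upright (0.15 rad) and centred (6 mm) in the ring, its lowest point at least 8 mm under the ring's top; the fingers still hold it down with the ring 7 to 20 mm below its upper position, at rest; conical flask and jar standing within 30 mm of their starts (value of joint cradle_ring between 0.007 and 0.02 m and horizontal distance between flask and ring_top below 0.006 m and z of flask in the frame of ring_top below -0.008 m and angle between flask's own z axis and vertical below 0.15 rad and contact force between flask and the fingers above 3 N and contact force between flask and cradle above 3 N and linear speed of flask below 0.02 m/s and distance of each of erlenmeyer, sample_jar from where it was at the start of the episode below 0.03 m and angle between each of erlenmeyer, sample_jar's own z axis and vertical below 0.2 rad); the arm keeps its last pose, push and grip.
It fails at once if the flask is squeezed by the fingers with more than 100 N (both fingers together, 50 N each) (contact force between flask and the fingers above 100 N).
It fails at once if the flask is pressed on the cradle with contact forces of more than 30 N (contact force between flask and cradle above 30 N).
It fails at once if the flask is tipped over (more than 0.6 rad) (angle between flask's own z axis and vertical above 0.6 rad).
It fails at once if the conical flask or the jar is pushed away (30 mm) or tipped (distance of any of erlenmeyer, sample_jar from where it was at the start of the episode above 0.03 m or angle between any of erlenmeyer, sample_jar's own z axis and vertical above 0.3 rad).
It also fails if it takes over 42 s, if anything falls off the work surface, if the arm or the gripper's body presses on something with over 40 N, if the wrist force passes 120 N, or if a joint passes its speed limit or range.

## Working session

There is one attempt and no reset: what is moved stays moved. The work goes in short steps, Python scripts to look and compute and a tool call to move; the robot and the scene stay as the last step left them, time stands still between calls to the robot, and variables do not carry over. Pictures are saved under pics/ and viewed, at most 10 in all, crops included, and the job is handed in when it is done.

Besides the shell and the picture viewer there is one more tool, called after "Emit:" by a JSON object that holds its "name" and its "arguments". arm_command: Moves the arm, as the interface text tells. Its arguments: {"type":"object","properties":{"offset":{"type":"array"},"turn":{"type":"array"},"fingers":{"type":"number"},"newtons":{"type":"number"}},"required":["offset","turn"]}

```bash
mkdir -p pics; cat > h.py <<'E'
import numpy as np, cv2
from station import env, capture, camera_params, sign_off
def ray(c,u,v):
    p=camera_params(c) if isinstance(c,str) else c
    K=np.array(p["mtx"],float);R=cv2.Rodrigues(np.array(p["rvec"],float))[0];t=np.array(p["tvec"],float).ravel()
    x=cv2.undistortPoints(np.array([[[u,v]]],float),K,None).ravel()
    d=R.T@np.array([x[0],x[1],1]);return -R.T@t,d/np.linalg.norm(d)
def plane(c,u,v,z):
    o,d=ray(c,u,v);return o+d*(z-o[2])/d[2]
def tri(rs):
    A=sum(np.eye(3)-np.outer(d,d) for o,d in rs);b=sum((np.eye(3)-np.outer(d,d))@o for o,d in rs)
    p=np.linalg.solve(A,b);return p,[np.linalg.norm((np.eye(3)-np.outer(d,d))@(p-o)) for o,d in rs]
def proj(c,P):
    p=camera_params(c) if isinstance(c,str) else c
    return cv2.projectPoints(np.array(P,float).reshape(-1,1,3),np.array(p["rvec"],float),np.array(p["tvec"],float),np.array(p["mtx"],float),None)[0].reshape(-1,2)
E
python3 - <<'E'
from h import *
for n in ("scene","top"):
    im=capture(n);cv2.imwrite(f"pics/{n}0.png",im[:,:,::-1]);
    print(n,ray(n,320,200),np.array(camera_params(n)["mtx"])[0])
s=env.sense();print(s)
E
```

```text
scene (array([0.00287145, 0.50439693, 0.54117003]), array([ 0.6247826 , -0.55500986, -0.54919101])) [374.20524619   0.         322.62062866]
top (array([0.42346885, 0.04799371, 1.05832578]), array([ 0.06777214, -0.00690549, -0.99767693])) [438.59936499   0.         319.51690349]
{'time_s': 0.1, 'joints': array([ 1.03679036,  0.52192298, -0.0363489 ,  1.59992409,  0.02119351,
        1.02111683, -0.11277681]), 'qd': array([ 0.00051383, -0.00050393,  0.00046473, -0.00182187, -0.00174125,
       -0.00016456, -0.00067826]), 'joint_efforts': array([ 4.20231736e-03, -9.28488278e+01,  1.98465563e+00, -3.70529079e+01,
        1.82261481e-02,  5.45024173e-03, -4.04918364e-05]), 'position': array([ 0.27945586, -0.55873115,  0.24481226]), 'tcp_rot': array([-3.14060741e+00,  5.27840407e-05,  4.63832942e-01]), 'wrist_force': array([ 0.47989742,  0.15313003, -0.32842908]), 'wrist_torque': array([-0.02254744,  0.00812684, -0.04189516]), 'gripper_force': 0.0, 'finger_gap': 0.08535749266677996}
```

View pics/scene0.png

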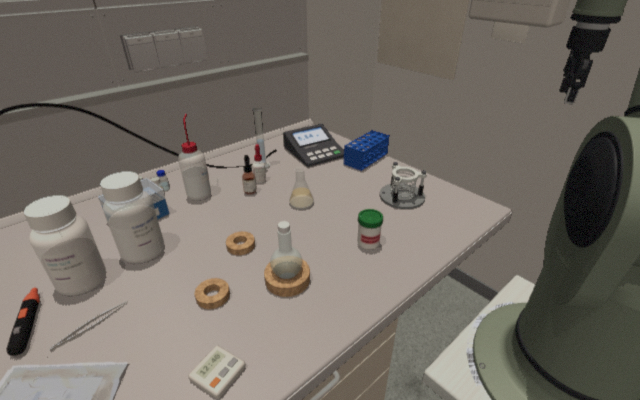

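View pics/top0.png

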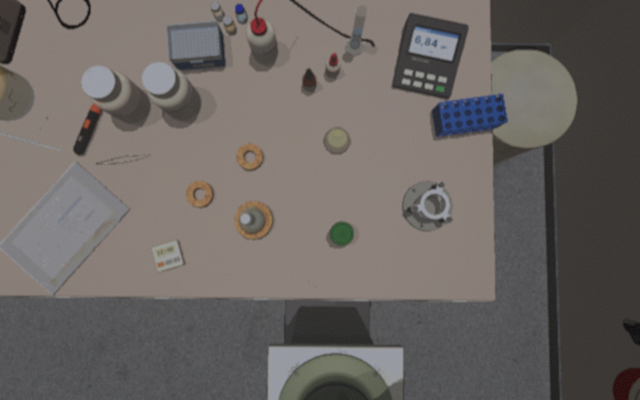

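Scene view: the flask stands at scene (286,265) / top (253,220), the cradle at scene (403,185) / top (430,205), the conical flask at top (337,140) and the jar at top (342,233). There are three cork rings: top (199,194), (249,157) and (253,220). The last is the largest and holds the flask, so it fits the description. I'll confirm that in one enlarged composite.

```bash
python3 - <<'E'
from h import *
S=cv2.imread("pics/scene0.png");T=cv2.imread("pics/top0.png")
f=lambda im,u,v,w,h,s:cv2.resize(im[v:v+h,u:u+w],(400,300),interpolation=cv2.INTER_CUBIC)
# each 400x300
a=f(T,180,140,100,75*1,4);a=cv2.resize(T[140:245,180:320],(400,300),interpolation=cv2.INTER_CUBIC)
b=cv2.resize(T[180:231,396:464],(400,300),interpolation=cv2.INTER_CUBIC)
c=cv2.resize(S[215:305,230:350],(400,300),interpolation=cv2.INTER_CUBIC)
d=cv2.resize(S[155:215,365:445],(400,300),interpolation=cv2.INTER_CUBIC)
cv2.imwrite("pics/crops.png",np.vstack([np.hstack([a,b]),np.hstack([c,d])]))
hsv=cv2.cvtColor(T,cv2.COLOR_BGR2HSV)
m=cv2.inRange(hsv,(5,90,90),(20,255,255))
for ct in cv2.findContours(m,cv2.RETR_EXTERNAL,2)[0]:
    if cv2.contourArea(ct)>150:
        (u,v),r=cv2.minEnclosingCircle(ct);p=plane("top",u,v,0.02);q=plane("top",u+r,v,0.02);print("cork",u,v,r,p,np.linalg.norm(p-q)*2)
E
```

```text
cork 253.02174377441406 219.63043212890625 18.839405059814453 [0.44585667 0.19858188 0.02      ] 0.08895945209651829
cork 199.07691955566406 193.5 13.162775039672852 [0.50643564 0.32768406 0.02      ] 0.06232455364090262
cork 249.3822021484375 156.2905731201172 12.81207275390625 [0.59684163 0.21048429 0.02      ] 0.06113999219324542
```

View pics/crops.png

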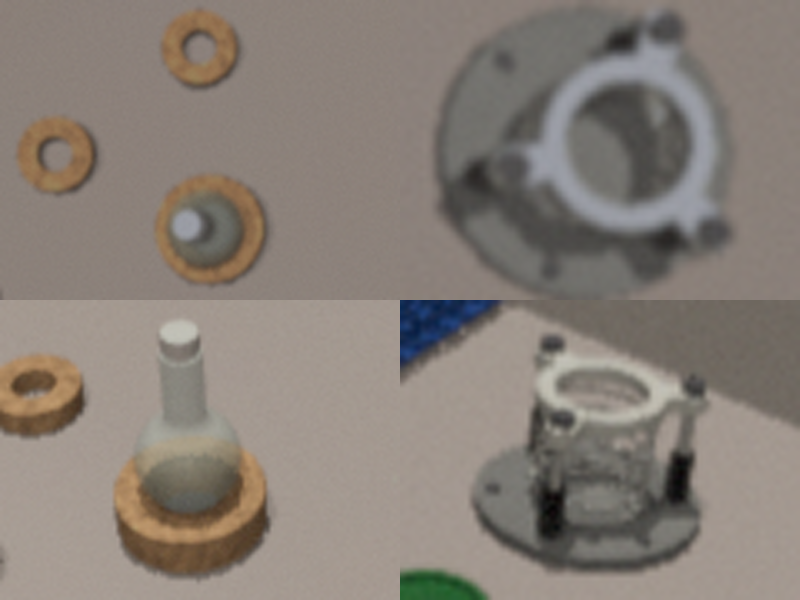

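The crop confirms it: the ring under the flask is 89 mm across, against about 62 mm for the other two. Stopper top is at top (245.5,218.1) / scene (284.3,223.5). The ring hole is at top (434.8,204.1) / scene (405.6,173).

```bash
python3 - <<'E'
from h import *
P=[("stop",(245.5,218.1),(284.3,223.5)),("ring",(434.8,204.1),(405.6,173.0)),
("nutA",(441.05,185.1),(395.4,163.6)),("nutB",(415.2,208),(423.6,172.6)),("nutB?",(415.2,208),(397.4,179)),("nutC",(449,219.4),(423.6,172.6))]
for n,t,s in P: print(n,*tri([ray("top",*t),ray("scene",*s)]),plane("top",*t,.075))
T=cv2.imread("pics/top0.png");hsv=cv2.cvtColor(T,cv2.COLOR_BGR2HSV)
for n,(u0,u1,v0,v1),lo,z in (("stop",(236,256,208,228),150,.139),("ring",(400,460,180,230),150,.075)):
    m=cv2.inRange(hsv[v0:v1,u0:u1],(0,0,lo),(180,60,255))
    c=max(cv2.findContours(m,cv2.RETR_EXTERNAL,1)[0],key=cv2.contourArea);print(n,cv2.minEnclosingCircle(c),cv2.moments(m,True)["m10"]/cv2.countNonZero(m)+u0,cv2.moments(m,True)["m01"]/cv2.countNonZero(m)+v0)
print("base",plane("top",427.5,205.5,0.01))
print("jar",plane("top",341.5,233,.076),"erl",plane("top",337,140,.05))
E
```

```text
stop [0.44602811 0.19673403 0.13916246] [np.float64(0.00045532415897371034), np.float64(0.0004553241589737358)] [0.44791958 0.20749317 0.075     ]
ring [ 0.48423832 -0.21772848  0.07185788] [np.float64(0.0003937917833985367), np.float64(0.00039379178339858716)] [ 0.48373711 -0.21713025  0.075     ]
nutA [ 0.52738628 -0.23022452  0.07764648] [np.float64(0.001069291511639459), np.float64(0.0010692915116395142)] [ 0.5268403  -0.23166642  0.075     ]
nutB [ 0.44810477 -0.18370389  0.10259404] [np.float64(0.03008616043532595), np.float64(0.030086160435326005)] [ 0.47449651 -0.17292661  0.075     ]
nutB? [ 0.47493334 -0.17240079  0.07563202] [np.float64(0.0006035215777375598), np.float64(0.0006035215777375348)] [ 0.47449651 -0.17292661  0.075     ]
nutC [ 0.45040387 -0.24786589  0.07591611] [np.float64(0.0009382232626590439), np.float64(0.0009382232626591877)] [ 0.44967702 -0.24872368  0.075     ]
stop ((8.840909004211426, 10.227272987365723), 4.230365753173828) 244.7719298245614 218.31578947368422
ring ((34.89024353027344, 24.199186325073242), 16.98607063293457) 434.7584905660377 203.6867924528302
base [ 0.48417579 -0.21709419  0.01      ]
jar [ 0.41684735 -0.00755286  0.076     ] erl [0.63240502 0.00282867 0.05      ]
```

Emit:
{"name": "arm_command", "arguments": {"offset": [[0.015, -0.01, 0], [0.045, -0.03, 0], [0.08, -0.05, 0], [0.115, -0.073, 0], [0.15, -0.096, 0], [0.185, -0.118, 0], [0.22, -0.14, 0], [0.255, -0.162, 0], [0.29, -0.185, 0], [0.32, -0.204, 0], [0.336, -0.214, 0], [0.336, -0.214, 0]], "turn": [0, 0, 0, 0, 0, 0, 0, 0, 0, 0, 0, 0]}}

```text
time_s: 1.1
position: [0.4865, -0.2128, 0.2451]
tcp_rot: [-3.14, -0.001, 0.47]
wrist_force: [-0.5, -0.0, 0.7]
finger_gap: 0.0857
gripper_force: 0.0
```

```bash
python3 - <<'E'
from h import *
s=env.sense();print(s["time_s"],s["position"],s["tcp_rot"],s["joints"],s["wrist_force"])
c=camera_params("wrist");im=capture("wrist")[:,:,::-1].copy();cv2.imwrite("pics/w0.png",im)
print(proj(c,[[.484,-.217,.075],[.527,-.230,.08],[.474,-.172,.08],[.45,-.248,.08]]))
np.save("w0.npy",c,allow_pickle=True)
E
```

```text
1.1 [ 0.48652621 -0.21283986  0.24513798] [-3.14044569e+00 -1.19453009e-03  4.69787338e-01] [ 0.41633121  0.37574571 -0.14934601  1.84225599  0.0661843   0.92835102
 -0.86342916] [-0.53014499 -0.02827287  0.68836741]
[[323.54569    180.03084832]
 [356.53583648 148.53091201]
 [277.4367181  170.09453388]
 [335.42241792 222.99651025]]
```

View pics/w0.png

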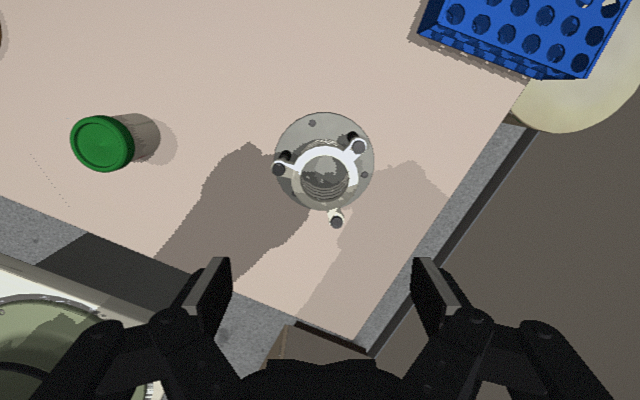

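The wrist picture shows the cradle nuts at (359,147), (279,169.5) and (336,222), and the ring hole near (325,178). These agree with the triangulation to within about 2 px. Next I'll compute the axis and the move to the flask.

```bash
python3 - <<'E'
from h import *
c=np.load("w0.npy",allow_pickle=True).item()
N=[plane(c,*p,.081) for p in((359,147),(279,169.5),(336,222))];print(N,np.mean(N,0))
im=cv2.imread("pics/w0.png")
for n,t,w in (("A",(441.05,185.1),(359,147)),("B",(415.2,208),(279,169.5)),("C",(449,219.4),(336,222))): print(n,*tri([ray("top",*t),ray(c,*w)]))
y=.4698
for g in ((.47,0.,.245),(.446,.198,.245)):
    d=np.array(g)-[.4865,-.2128,.2451];print(d[0]*np.cos(y)+d[1]*np.sin(y),d[0]*np.sin(y)-d[1]*np.cos(y),-d[2])
E
```

```text
[array([ 0.52943344, -0.23117647,  0.081     ]), array([ 0.47551563, -0.1731102 ,  0.081     ]), array([ 0.45162551, -0.24776152,  0.081     ])] [ 0.48552486 -0.2173494   0.081     ]
A [ 0.52779622 -0.23407376  0.06622919] [np.float64(9.123113247665945e-05), np.float64(9.12311324766034e-05)]
B [ 0.47428957 -0.17286406  0.07626472] [np.float64(0.00025953862845429785), np.float64(0.00025953862845424163)]
C [ 0.44963143 -0.24885195  0.0754853 ] [np.float64(0.00026527250288510437), np.float64(0.00026527250288524163)]
0.0816238834693519 -0.19721468415759932 0.00010000000000001674
0.14986024773411016 -0.38462812709040295 0.00010000000000001674
```

Emit:
{"name": "arm_command", "arguments": {"offset": [[0.006, -0.015, 0], [0.018, -0.045, 0], [0.032, -0.081, 0], [0.046, -0.117, 0], [0.06, -0.153, 0], [0.074, -0.19, 0], [0.088, -0.226, 0], [0.102, -0.262, 0], [0.116, -0.298, 0], [0.13, -0.334, 0], [0.143, -0.367, 0], [0.15, -0.385, 0]], "turn": [0, 0, 0, 0, 0, 0, 0, 0, 0, 0, 0, 0]}}

```text
time_s: 2.15
position: [0.4458, 0.1969, 0.2453]
tcp_rot: [-3.141, -0.0, 0.465]
wrist_force: [-0.1, 0.2, -0.2]
finger_gap: 0.0851
gripper_force: 0.0
```

Emit:
{"name": "arm_command", "arguments": {"offset": [[0, 0, 0.01], [0, 0, 0.01], [0, 0, 0.01]], "turn": [0, 0, 0]}}

```text
time_s: 2.4
position: [0.4464, 0.1925, 0.2348]
tcp_rot: [3.141, 0.002, 0.462]
wrist_force: [-1.1, -1.0, 0.1]
finger_gap: 0.0851
gripper_force: 0.0
```

```bash
python3 - <<'E'
from h import *
s=env.sense();print(s["time_s"],s["position"],s["tcp_rot"],s["joints"])
c=camera_params("wrist");im=capture("wrist")[:,:,::-1].copy();cv2.imwrite("pics/w1.png",im)
np.save("w1.npy",c,allow_pickle=True)
print(proj(c,[[.446,.1975,.139],[.446,.1975,.125],[.446,.1975,.08]]))
E
```

```text
2.4 [0.44635165 0.19249073 0.23480519] [3.14107413e+00 1.61631986e-03 4.62181303e-01] [-0.26358421  0.33076879 -0.33125658  1.95421515  0.13793096  0.87976833
 -1.77510614]
[[314.55958709 199.47368145]
 [314.8804332  193.52300966]
 [315.71722992 178.00309978]]
```

View pics/w1.png

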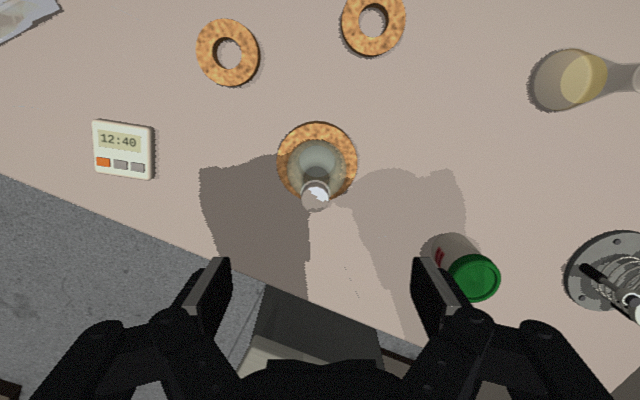

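The stopper top is at (316,199), within about 1 mm of the triangulated flask position. I'll descend.

Emit:
{"name": "arm_command", "arguments": {"offset": [[0, 0, 0.015], [0, 0, 0.03], [0, 0, 0.045], [0, 0, 0.055], [0, 0, 0.055], [0, 0, 0.055]], "turn": [0, 0, 0, 0, 0, 0]}}

```text
time_s: 2.95
position: [0.4465, 0.1935, 0.1805]
tcp_rot: [3.141, 0.001, 0.463]
wrist_force: [0.1, 0.5, -0.3]
finger_gap: 0.0852
gripper_force: 0.0
```

Emit:
{"name": "arm_command", "arguments": {"offset": [[0, 0, 0], [0, 0, 0], [0, 0, 0]], "turn": [0, 0, 0]}}

```text
time_s: 3.2
position: [0.4466, 0.1942, 0.181]
tcp_rot: [3.142, -0.001, 0.464]
wrist_force: [0.6, 0.1, -0.3]
finger_gap: 0.0856
gripper_force: 0.0
```

Emit:
{"name": "arm_command", "arguments": {"offset": [[0.001, -0.003, 0.012], [0.001, -0.003, 0.025], [0.001, -0.003, 0.038], [0.001, -0.003, 0.05], [0.001, -0.003, 0.06], [0.001, -0.003, 0.07], [0.001, -0.003, 0.078], [0.001, -0.003, 0.078], [0.001, -0.003, 0.078], [0.001, -0.003, 0.078]], "turn": [0, 0, 0, 0, 0, 0, 0, 0, 0, 0]}}

```text
time_s: 4.03
position: [0.4461, 0.1974, 0.1027]
tcp_rot: [-3.142, -0.001, 0.464]
wrist_force: [-0.2, -0.9, 0.9]
finger_gap: 0.0855
gripper_force: 0.0
```

```bash
python3 - <<'E'
from h import *
s=env.sense();print(s["time_s"],s["position"],s["wrist_force"])
T=capture("scene")[:,:,::-1];cv2.imwrite("pics/g0.png",cv2.resize(T[160:310,200:400],(800,600),interpolation=cv2.INTER_CUBIC))
E
```

```text
4.0333 [0.44606987 0.19741114 0.10271114] [-0.19833505 -0.8522055   0.87542683]
```

View pics/g0.png

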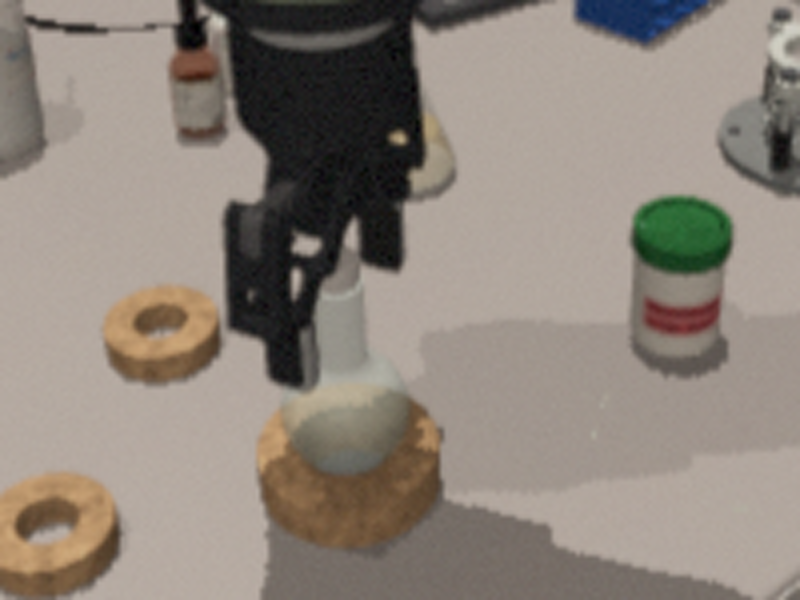

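The picture shows the neck between the open fingers (crop about (345,310)), with the fingertips above the ball. I'll close lightly.

Emit:
{"name": "arm_command", "arguments": {"offset": [[0, 0, 0], [0, 0, 0], [0, 0, 0], [0, 0, 0], [0, 0, 0], [0, 0, 0], [0, 0, 0], [0, 0, 0]], "turn": [0, 0, 0, 0, 0, 0, 0, 0], "fingers": 0.018, "newtons": 30}}

```text
time_s: 4.75
position: [0.4459, 0.1973, 0.1024]
tcp_rot: [-3.142, -0.0, 0.464]
wrist_force: [-0.1, 0.0, 2.4]
finger_gap: 0.0235
gripper_force: 30.7
```

Emit:
{"name": "arm_command", "arguments": {"offset": [[0, 0, -0.004], [0, 0, -0.012], [0, 0, -0.024], [0, 0, -0.038], [0, 0, -0.054], [0, 0, -0.07], [0, 0, -0.086], [0, 0, -0.1], [0, 0, -0.112], [0, 0, -0.12], [0, 0, -0.12], [0, 0, -0.12]], "turn": [0, 0, 0, 0, 0, 0, 0, 0, 0, 0, 0, 0]}}

```text
time_s: 5.75
position: [0.4459, 0.1972, 0.2225]
tcp_rot: [3.141, -0.001, 0.464]
wrist_force: [0.1, 0.3, -1.8]
finger_gap: 0.0229
gripper_force: 30.5
```

```bash
python3 - <<'E'
from h import *
s=env.sense();print(s["time_s"],s["position"],s["tcp_rot"],s["wrist_force"],s["finger_gap"],s["gripper_force"])
y=s["tcp_rot"][2];d=np.array([.485,-.217])-s["position"][:2];print(d[0]*np.cos(y)+d[1]*np.sin(y),d[0]*np.sin(y)-d[1]*np.cos(y))
E
```

```text
5.75 [0.44586169 0.19719537 0.22245777] [ 3.14149264e+00 -5.25967473e-04  4.63640581e-01] [ 0.06194825  0.3154274  -1.83400852] 0.02291882945308572 30.527150630950928
-0.1502247088496696 0.3879718396200644
```

Emit:
{"name": "arm_command", "arguments": {"offset": [[-0.002, 0.004, 0], [-0.005, 0.013, 0], [-0.01, 0.026, 0], [-0.016, 0.042, 0], [-0.023, 0.06, 0], [-0.031, 0.08, 0], [-0.039, 0.1, 0], [-0.047, 0.121, 0], [-0.055, 0.142, 0], [-0.063, 0.163, 0], [-0.071, 0.184, 0], [-0.08, 0.205, 0]], "turn": [0, 0, 0, 0, 0, 0, 0, 0, 0, 0, 0, 0]}}

```text
time_s: 6.75
position: [0.4655, -0.0238, 0.2218]
tcp_rot: [-3.141, 0.001, 0.463]
wrist_force: [0.1, 1.4, -2.0]
finger_gap: 0.0231
gripper_force: 30.5
```

Emit:
{"name": "arm_command", "arguments": {"offset": [[-0.008, 0.021, 0], [-0.016, 0.042, 0], [-0.024, 0.063, 0], [-0.032, 0.083, 0], [-0.04, 0.103, 0], [-0.047, 0.122, 0], [-0.054, 0.139, 0], [-0.06, 0.154, 0], [-0.065, 0.167, 0], [-0.068, 0.176, 0], [-0.07, 0.181, 0], [-0.07, 0.183, 0]], "turn": [0, 0, 0, 0, 0, 0, 0, 0, 0, 0, 0, 0]}}

```text
time_s: 7.75
position: [0.4848, -0.2177, 0.2219]
tcp_rot: [-3.141, 0.001, 0.463]
wrist_force: [-0.2, -0.2, -1.3]
finger_gap: 0.0233
gripper_force: 30.4
```

Emit:
{"name": "arm_command", "arguments": {"offset": [[0, 0, 0], [0, 0, 0], [0, 0, 0], [0, 0, 0]], "turn": [0, 0, 0, 0]}}

```text
time_s: 8.08
position: [0.4853, -0.2162, 0.2224]
tcp_rot: [-3.142, -0.0, 0.465]
wrist_force: [-0.3, -0.3, -2.2]
finger_gap: 0.0231
gripper_force: 30.4
```

```bash
python3 - <<'E'
from h import *
s=env.sense();print(s["time_s"],s["position"],s["tcp_rot"],s["wrist_force"],s["finger_gap"],s["gripper_force"])
y=s["tcp_rot"][2];d=np.array([.485,-.217])-s["position"][:2];print(d[0]*np.cos(y)+d[1]*np.sin(y),d[0]*np.sin(y)-d[1]*np.cos(y))
S=capture("scene")[:,:,::-1];T=capture("top")[:,:,::-1];W=capture("wrist")[:,:,::-1]
r=lambda i:cv2.resize(i,(400,300),interpolation=cv2.INTER_CUBIC)
print(proj("scene",[[*s["position"][:2],.137],[*s["position"][:2],.199]]),proj("wrist",[[.485,-.217,.075]]))
cv2.imwrite("pics/c0.png",np.vstack([np.hstack([r(S[95:215,340:500]),r(T[160:250,380:500])]),np.hstack([r(W),r(W[60:240,200:440])])]))
E
```

```text
8.0833 [ 0.48532405 -0.21624293  0.22238015] [-3.14154653e+00 -1.25449996e-04  4.64654147e-01] [-0.27862645 -0.32206513 -2.24968552] 0.02305301312339444 30.429834723472595
-0.0006289510705455605 0.0005315936877049496
[[408.34716725 149.92222547]
 [411.72729462 126.17631796]] [[321.02336266 182.9884801 ]]
```

View pics/c0.png

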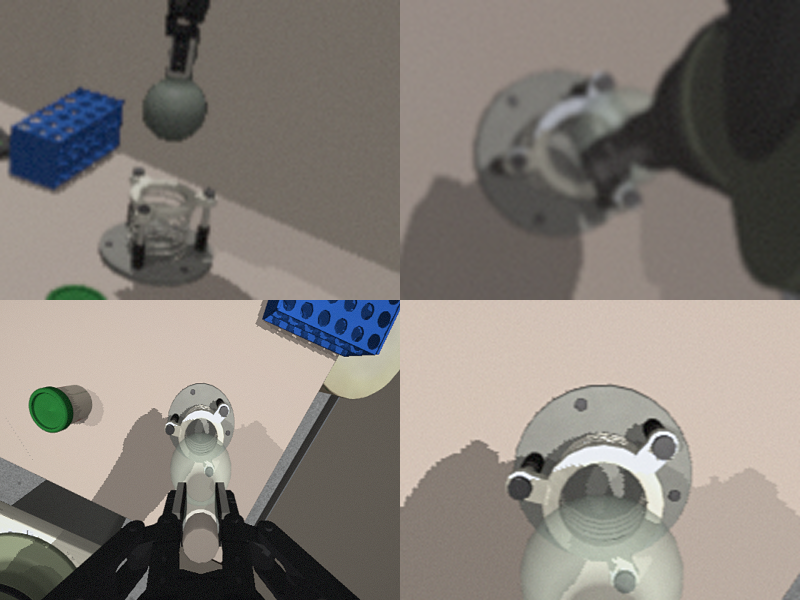

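The flask hangs upright over the ring (scene ball bottom at (409,151), matching prediction). I'll lower it to just above the ring.

Emit:
{"name": "arm_command", "arguments": {"offset": [[0, 0.001, 0.004], [0, 0.001, 0.012], [0, 0.001, 0.022], [0, 0.001, 0.034], [0, 0.001, 0.045], [0, 0.001, 0.054], [0, 0.001, 0.06], [0, 0.001, 0.063], [0, 0.001, 0.063], [0, 0.001, 0.063], [0, 0.001, 0.063]], "turn": [0, 0, 0, 0, 0, 0, 0, 0, 0, 0, 0]}}

```text
time_s: 9.15
position: [0.4859, -0.2178, 0.1597]
tcp_rot: [3.141, -0.001, 0.464]
wrist_force: [0.3, -0.2, -1.3]
finger_gap: 0.0233
gripper_force: 30.4
```

Emit:
{"name": "arm_command", "arguments": {"offset": [[0, 0, 0.001], [0, 0, 0.003], [0, 0, 0.005], [0, 0, 0.007], [0, 0, 0.009], [0, 0, 0.01], [0, 0, 0.011], [0, 0, 0.011], [0, 0, 0.011]], "turn": [0, 0, 0, 0, 0, 0, 0, 0, 0]}}

```text
time_s: 9.9
position: [0.4856, -0.2177, 0.1483]
tcp_rot: [-3.141, 0.0, 0.464]
wrist_force: [-1.6, 0.4, 1.8]
finger_gap: 0.0233
gripper_force: 30.7
```

Emit:
{"name": "arm_command", "arguments": {"offset": [[-0.0005, 0, 0.001], [-0.0005, 0, 0.001], [-0.0005, 0, 0.001], [-0.0005, 0, 0.001]], "turn": [0, 0, 0, 0]}}

```text
time_s: 10.23
position: [0.4853, -0.2179, 0.1473]
tcp_rot: [-3.142, -0.0, 0.464]
wrist_force: [-1.5, 1.7, 1.9]
finger_gap: 0.0231
gripper_force: 30.7
```

Emit:
{"name": "arm_command", "arguments": {"offset": [[0, 0, 0.001], [0, 0, 0.002], [0, 0, 0.003], [0, 0, 0.004], [0, 0, 0.005], [0, 0, 0.006], [0, 0, 0.006], [0, 0, 0.006]], "turn": [0, 0, 0, 0, 0, 0, 0, 0]}}

```text
time_s: 10.9
position: [0.4853, -0.2179, 0.1413]
tcp_rot: [-3.142, -0.0, 0.464]
wrist_force: [-0.9, 2.1, 4.6]
finger_gap: 0.0229
gripper_force: 30.8
```

Emit:
{"name": "arm_command", "arguments": {"offset": [[0, -0.0005, 0.001], [0, -0.0005, 0.002], [0, -0.0005, 0.003], [0, -0.0005, 0.004], [0, -0.0005, 0.005], [0, -0.0005, 0.005], [0, -0.0005, 0.005], [0, -0.0005, 0.005], [0, -0.0005, 0.005], [0, -0.0005, 0.005]], "turn": [0, 0, 0, 0, 0, 0, 0, 0, 0, 0]}}

```text
time_s: 11.73
position: [0.485, -0.2176, 0.1363]
tcp_rot: [3.142, 0.0, 0.464]
wrist_force: [-1.4, 0.8, 5.5]
finger_gap: 0.0233
gripper_force: 31.0
```

```bash
python3 - <<'E'
from h import *
s=env.sense();print(s["time_s"],s["position"],s["tcp_rot"],s["wrist_force"],s["finger_gap"],s["gripper_force"])
S=capture("scene")[:,:,::-1];W=capture("wrist")[:,:,::-1]
r=lambda i:cv2.resize(i,(400,300),interpolation=cv2.INTER_CUBIC)
a=lambda i,w,h:cv2.resize(i,(w,h),interpolation=cv2.INTER_CUBIC)
cv2.imwrite("pics/e0.png",np.hstack([a(S[145:220,365:445],400,375),a(W[80:305,200:440],400,375)]))
print(proj("scene",[[.485,-.217,.075],[.485,-.217,.062],[.485,-.217,.049]]))
E
```

```text
11.7333 [ 0.48501793 -0.21756187  0.13631861] [3.14154660e+00 2.72943355e-05 4.63728482e-01] [-1.36479681  0.81897698  5.51244961] 0.023254724778215368 31.021149158477783
[[405.49552385 171.9087038 ]
 [404.86424062 176.32893655]
 [404.24234235 180.683456  ]]
```

View pics/e0.png

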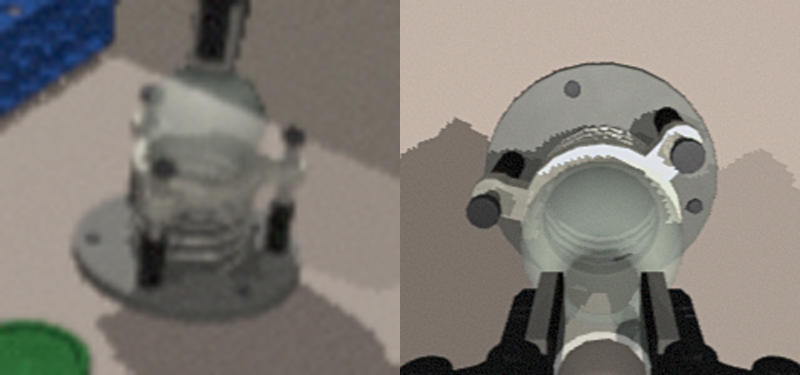

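The picture shows the flask upright and centred in the ring. The ring is below the nuts and clear of the black stops (left crop (280,205)). The force, about 7 N net, and the travel, about 13 mm, agree with half-way. I'll hand in.

```bash
python3 -c "
from station import sign_off;print(sign_off())"
```

```text
the job is handed in; nothing more can be done
None
```

I handed the job in with the flask upright in the cradle ring, still gripped at about 31 N and pressed down about 13 mm (roughly half-way, clear of the stops); the arm stayed clear of the conical flask and jar, though I took no final picture of them, and sign-off returned no verdict.

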